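# Move three bottles into the spill trays of their own size

### The job

The three capped bottles on the bench are all standing in the wrong steel spill trays. Rearrange them so that the large bottle stands in the large tray, the medium bottle in the medium tray and the small bottle in the small tray, each upright in the middle of its tray; the white tile is free if you need to park one on the way. Set the bottles down gently without dropping or tipping them, and do not disturb the blue tube rack, the lab timer or the tape roll.

Things in the scene. Friction and masses are not known exactly. Their poses are not given: they have to be found in the camera images.
- bottle_large: large capped bottle, a 70 mm wide round body with an orange screw cap 44 mm in diameter that takes up the top 31 mm, 168 mm high overall, 0.3 to 0.5 kg, loose; origin at the centre of its underside, z up along its axis. Its body is nearly as wide as a gripper opens: grip it round the cap, from above
- bottle_medium: medium capped bottle, round body 44 mm in diameter, 85 mm high overall with a blue screw cap 28 mm in diameter that takes up the top 16 mm, about 0.09 kg, loose; origin at the centre of its underside, z up. Grip it round the body, some 45 mm above its underside
- bottle_small: small capped vial, round body 30 mm in diameter, 68 mm high overall with a white screw cap 28 mm in diameter, about 0.03 kg, loose; origin at the centre of its underside, z up. Grip it round the body, some 45 mm above its underside
- tray_large: largest of three square stainless spill trays, fixed to the bench: 126 mm outside, 120 mm inside, 3 mm floor, rim 16 mm above the bench; origin at the centre of its underside on the bench, x and y along its sides. At the start the small bottle stands in it
- tray_medium: middle-sized square stainless spill tray, fixed: 98 mm outside, 92 mm inside, 3 mm floor, rim 16 mm above the bench; origin at the centre of its underside, x and y along its sides. At the start the large bottle stands in it
- tray_small: smallest square stainless spill tray, fixed: 70 mm outside, 64 mm inside, 3 mm floor, rim 16 mm above the bench; origin at the centre of its underside, x and y along its sides. At the start the medium bottle stands in it
- tile: flat white ceramic tile, 100 x 100 x 6 mm, fixed, empty at the start; a free spot to park a bottle; origin at the centre of its underside on the bench, top 6 mm higher
- rack: bystander: empty dark blue tube rack, 78 x 88 mm, 51 mm high, loose, standing among the trays; origin at the centre of its underside (another blue rack, full of tubes, is fixed a little behind and to the right of the work and is up to about 120 mm high: carry bottles with their underside above that, or round it); leave it where it is
- timer: bystander: white square lab timer, 66 x 66 mm, 18 mm high, loose, lying on the right near the front edge; origin at the centre of its underside; leave it where it is
- tape: bystander: roll of tan masking tape, 100 mm across, 25 mm high, loose, lying flat towards the back; origin at the centre of its underside; leave it where it is

How it is judged:
By the outcome, as a careful person would: the job done as asked, in the order asked, and still so for the second after the job is handed in, with the robot touching nothing.
It also fails if it takes over 106 s, if anything falls off the work surface, if the arm or the gripper's body presses on something with over 40 N, if the wrist force passes 120 N, or if a joint passes its speed limit or range.

### The arm

A 6-joint arm with a two-finger parallel gripper is mounted at the origin on a cart in front of the work surface, level with it; the furniture and walls round the work are solid. World frame = base frame: x ahead of the robot, y to its left, z up, the work surface at z = 0. Lengths are in m, angles in rad, forces in N, time in s.
With the tool pointing down it reaches from about 0.3 to 0.875 m from the base axis. Payload 6.4 kg.
Tool frame: the origin (TCP) lies on the centre line of the jaws, within the pads' length; the fingertips stand 22 mm ahead of it and the grasp point (between the pads) lies 3 mm ahead of it; z points along the fingers, y is the line along which they close (so a half turn about z gives the same grasp; the last joint's range is limited). The gripper opens to 85 mm and grips with 20 to 120 N. Pads are 22 mm wide; open, the fingers measure 114 mm over their backs; the gripper's body (76 mm by 85 mm) begins 54 mm behind the grasp point. The pads swing forward as they close: fully open they stand 13 mm farther back than shut.
Start: joints at [0.924, 0.181, 1.607, -0, 1.354, -0.206], TCP at [0.245, 0.52, 0.253] pointing down, gripper open.
Joint ranges: [-2.99, 2.99], [-0.89, 2.07], [0.3, 2.58], [-1.14, 4.28], [0, 2.63], [-3.12, 3.12]. Speed limits (rad/s): [2.57, 2.57, 3.01, 3.14, 3.14, 3.14].

### API

Orientations are given as a unit quaternion [w, x, y, z].
In Python, from bench import ctrl gives the robot as it stands. The module is installed in compiled form; this text tells all that it offers.
- The arm moves only by the tool servo_tool, never from a script. Its argument "commands" is a list of rows, each a list of 3 entries, a list of its own where there are three numbers: the shift along the tool's x, y, z in mm, then the turn about the tool's z in rad, then the finger opening in mm, from 0 to 85.4. In form: [[[dx, dy, dz], turn, jaw], ...]. A call has 1 to 20 rows; each row shifts and turns the commanded pose from where the row before left it, along the tool's axes as they then stand; what a row does not reach is not made up. A row lasts 1/8 s, in which the tool goes at most 62.5 mm and 10.7 degrees, less where a joint would pass 70% of its speed; a pose out of reach is approached as far as the arm can. A call with a gripper value outside its range is refused whole. The fingers move at their own pace and stop on an object; the grip force is fixed at half the most. Time passes only in rows, so rows that do not move let the fingers close. It gives the time, the measured TCP pose, the force, the opening and the grip force at its end, in the units of the state.
- ctrl.get_obs(): the state, without advancing time (a new reading comes with each control period).
- ctrl.camera(name): name is "scene" or "top"; returns a dict with "color" (420x560x3 uint8, red, green, blue), "z_map" (420x560 float32, m along the optical axis (not along the pixel's ray), 0 where there is no reading), "fx", "fy", "cx", "cy" (pixels), "k1" (the pictures are not rectified: a ray, as slopes to the right and down, at radius r is drawn at 1 + k1 r^2 times it, then the intrinsics apply), "R" (3x3) and "t" (3): a world point X has camera coordinates R X + t. Camera axes: x right, y down, z forward; pixel columns grow to the right and rows downward; lengths in m; the calibration is good to about 2 mm. A picture is of the moment at which its call begins.
- ctrl.hand_in(): hands the job in; it is judged then, once.
The state is a dict: "time_s": time; "q": joint angles; "dq": joint speeds; "joint_efforts": joint torques, N m; "eef_pos": TCP position; "eef_rot": TCP orientation; "wrist_force": force on the tool from outside, world axes, zero at the start; "torque": the same for the moment, N m; "opening": opening from 0.0 (shut) to 1.0 (fully open); "grasp_force": force on a finger pad.
Only numpy, scipy, OpenCV 4.12 (cv2) and the standard library are available. Lean on these libraries where they do the work, as an engineer would, in place of code of your own. Each camera call takes 0.05 s, during which the arm holds its last target. There are 200 camera calls.

## Working session

There is one attempt and no reset: what is moved stays moved. The work goes in short steps, Python scripts to look and compute and a tool call to move; the robot and the scene stay as the last step left them, time stands still between calls to the robot, and variables do not carry over. Pictures are saved under pics/ and viewed, at most 14 in all, crops included, and the job is handed in when it is done.

Besides the shell and the picture viewer there is one more tool, called after "Request:" by a JSON object that holds its "method" and its "body", one argument or row to a line. servo_tool: Moves the arm, as the interface text tells. Its arguments: {"type":"object","properties":{"commands":{"type":"array"}},"required":["commands"]}

```bash
mkdir -p pics; cat > h.py <<'E'
import numpy as np, cv2
from bench import ctrl
def cloud(c):
    h,w=c["z_map"].shape; u,v=np.meshgrid(np.arange(w),np.arange(h))
    xd=(u-c["cx"])/c["fx"]; yd=(v-c["cy"])/c["fy"]
    x,y=xd.copy(),yd.copy()
    for _ in range(10):
        s=1+c["k1"]*(x*x+y*y); x,y=xd/s,yd/s
    z=c["z_map"]; P=np.stack([x*z,y*z,z],-1)
    W=(P-np.array(c["t"]))@np.array(c["R"]); W[z==0]=np.nan
    return W
def save(n,im): cv2.imwrite("pics/"+n,im[...,::-1])
E
python3 - <<'E'
from h import *
for n in("top","scene"):
    c=ctrl.camera(n); save(n+"0.png",c["color"]); np.savez(n+"0.npz",W=cloud(c),color=c["color"]); print(n,c["fx"],c["k1"],-np.array(c["R"]).T@c["t"])
    print(np.array(c["R"]).round(3))
o=ctrl.get_obs();print({k:o[k] for k in("time_s","eef_pos","eef_rot","opening","wrist_force")})
E
```

```text
top 481.78160775713303 -0.020154666444760008 [ 0.40451528 -0.01439191  1.42503016]
[[ 0.028 -1.    -0.003]
 [-0.993 -0.028 -0.119]
 [ 0.119  0.006 -0.993]]
scene 407.62078094571245 -0.046716233520909256 [ 0.16737386 -0.64851421  0.78292562]
[[ 0.84  -0.542 -0.002]
 [-0.388 -0.599 -0.701]
 [ 0.379  0.59  -0.713]]
{'time_s': 0.1, 'eef_pos': array([0.24503383, 0.51965229, 0.252459  ]), 'eef_rot': array([-3.31877853e-04,  2.18613812e-01,  9.75811126e-01, -7.33520033e-04]), 'opening': 0.9985597819100266, 'wrist_force': array([-0.71471427, -0.31914452, -0.82656164])}
```

View pics/top0.png

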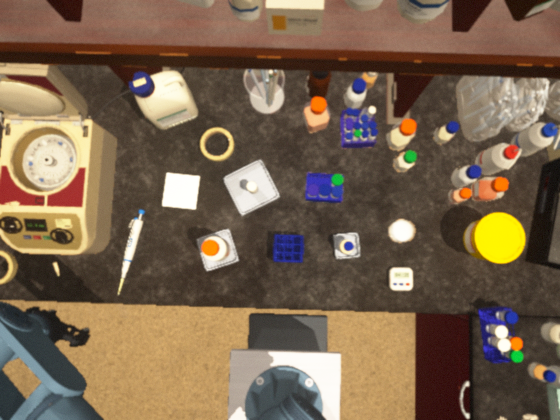

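View pics/scene0.png

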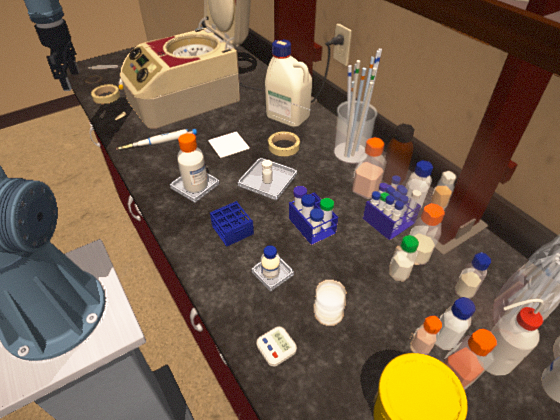

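The top view shows these items:
- tile at (181,191)
- large tray with the small vial at (251,187)
- medium tray with the large bottle at (217,249)
- empty rack at (288,248)
- small tray with the medium bottle at (347,246)
- full rack at (324,187)
- tape at (217,144)
- timer at (400,278)

The scene view agrees with this.

```bash
python3 - <<'E'
from h import *
d=np.load("top0.npz");W=d["W"];s=np.load("scene0.npz")["W"]
def near(W,u,v,r): return W[v-r:v+r+1,u-r:u+r+1].reshape(-1,3)
print("bench z",np.nanmedian(near(W,288,212,3)[:,2]))
def rect(Q):
    Q=Q.astype(np.float32); (c,wh,a)=cv2.minAreaRect(Q[:,:2]*1000); return np.round(c,1),np.round(wh,1),round(a,1),len(Q)
# trays: rim & floor bands both cameras within radius of guess
for n,(u,v,r,size) in dict(tL=(251,187,32,126),tM=(217,249,25,98),tS=(347,246,17,70),tile=(181,191,24,100),rack=(288,248,20,88),timer=(400,278,16,66),tape=(217,144,22,100),full=(324,187,24,0)).items():
    P=near(W,u,v,r); P=P[~np.isnan(P[:,0])]; g=np.nanmedian(P[:,:2],0)
    for nm,C in(("top",P),("scene",s.reshape(-1,3))):
        k=(np.abs(C[:,:2]-g).max(1)<(size or 110)*.00085)
        for lo,hi in((.004,.03),(.011,.022),(.03,.2)):
            q=C[k&(C[:,2]>lo)&(C[:,2]<hi)]
            if len(q)>8: print(n,nm,lo,*rect(q),"zmed",np.median(q[:,2]).round(4),"zmax",q[:,2].max().round(3))
for n,(u,v,zt) in dict(L=(210,247,.171),M=(348,246,.088),S=(251,187,.071)).items():
    P=near(W,u,v,14);P=P[~np.isnan(P[:,0])]
    q=P[P[:,2]>zt-.01]; print(n,*rect(q),q[:,2].max(),np.median(q[:,2]),cv2.minEnclosingCircle((q[:,:2]*1000).astype(np.float32)))
    g=q[:,:2].mean(0);Q=s.reshape(-1,3);Q=Q[(np.linalg.norm(Q[:,:2]-g,axis=1)<.05)&(Q[:,2]>zt-.006)];print("  scene",*rect(Q) if len(Q)>3 else (), Q[:,2].max() if len(Q) else '')
c=d["color"]; 
save("crop.png",cv2.resize(c[130:300,150:420],None,fx=2.9,fy=2.9,interpolation=cv2.INTER_CUBIC))
E
```

```text
bench z -0.001477451067169497
tL top 0.004 [625.2 119. ] [192.9 189.6] 2.7 681 zmed 0.007 zmax 0.029
tL top 0.011 [649.5 130.5] [186.3 127. ] 28.5 208 zmed 0.0147 zmax 0.022
tL top 0.03 [617.  110.6] [27.1 26.6] 44.4 99 zmed 0.0685 zmax 0.075
tL scene 0.004 [627.4 122.2] [231.8 179.8] 15.1 947 zmed 0.0088 zmax 0.029
tL scene 0.011 [650.4 130.9] [194.  129.6] 28.1 336 zmed 0.0156 zmax 0.022
tL scene 0.03 [618.  107.3] [27.2 29. ] 35.7 163 zmed 0.0569 zmax 0.075
tM top 0.004 [434.1 208.6] [143.5 146.3] 0.3 360 zmed 0.0112 zmax 0.026
tM top 0.011 [435.8 208.6] [ 99.2 100. ] 20.2 175 zmed 0.015 zmax 0.022
tM top 0.03 [436.3 203.2] [68.  69.2] 68.7 590 zmed 0.1248 zmax 0.175
tM scene 0.004 [432.3 211.7] [138.  162.2] 87.7 490 zmed 0.0128 zmax 0.03
tM scene 0.011 [435.9 207.5] [101.2 103. ] 20.1 238 zmed 0.015 zmax 0.022
tM scene 0.03 [432.1 195.2] [56.4 67.8] 50.9 1197 zmed 0.1088 zmax 0.174
tS top 0.004 [ 456.1 -172. ] [99.  97.5] 0.6 216 zmed 0.0117 zmax 0.029
tS top 0.011 [ 458.4 -168.8] [71.4 72.4] 7.9 112 zmed 0.0148 zmax 0.022
tS top 0.03 [ 455.  -166.2] [42.8 42.4] 43.0 198 zmed 0.
[... 1857 characters left out ...]
6 zmed 0.0172 zmax 0.022
full scene 0.03 [624.6 -99.3] [107.2  80.2] 87.7 1541 zmed 0.0696 zmax 0.112
L [437.8 203.5] [41.8 42.5] 3.2 227 0.17546000319063204 0.16916971834993452 ((437.2698974609375, 203.9691619873047), 21.868562698364258)
  scene [436.1 202.2] [40.6 41.4] 67.9 158 0.1741433053525271
M [ 455. -166.] [25.2 25.6] 2.4 83 0.0926077906077085 0.08486803307961074 ((455.41363525390625, -166.42413330078125), 14.367691993713379)
  scene [ 456.9 -167.4] [30.4 26.3] 58.1 119 0.09092486590629828
S [617.8 111.1] [26.5 26.1] 3.2 81 0.07488091022491494 0.0690085331645455 ((617.7369995117188, 110.9219970703125), 14.118229866027832)
  scene [617.9 109. ] [25.8 26.2] 32.8 62 0.07473853445044545
```

View pics/crop.png

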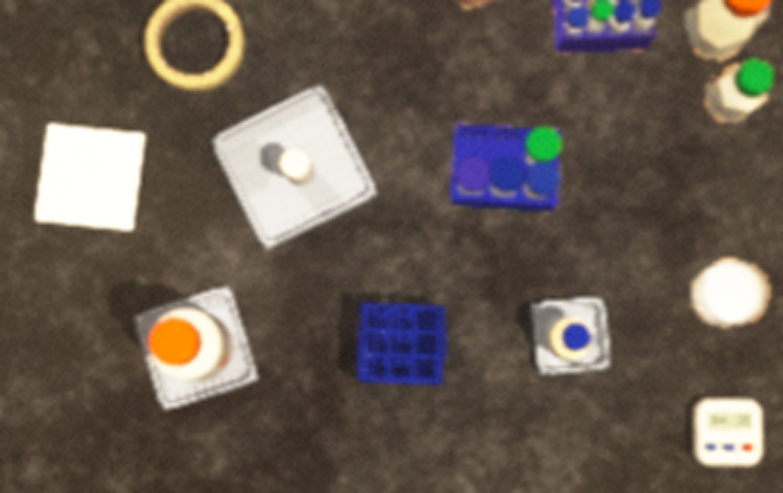

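The crop shows clean tray corners:
- large tray: (322,87), (377,192), (270,246), (215,138)
- tile: centre about (91,177)
- medium tray: centre about (197,348)
- small tray: centre about (570,335)

The cap heights and diameters match the given sizes. I'll cross-check the tray centres through these corners.

```bash
cat >> h.py <<'E'
def hit(c,u,v,z):
    K=np.array([[c["fx"],0,c["cx"]],[0,c["fy"],c["cy"]],[0,0,1.]])
    p=cv2.undistortPoints(np.array([[[u,v]]],float),K,np.array([c["k1"],0,0,0.]))[0,0]
    R=np.array(c["R"]); C=-R.T@np.array(c["t"]); d=R.T@np.array([p[0],p[1],1]); return (C+d*(z-C[2])/d[2])[:2]
def move(dst):
    o=ctrl.get_obs(); from scipy.spatial.transform import Rotation as Q
    w,x,y,z=o["eef_rot"]; R=Q.from_quat([x,y,z,w]).as_matrix()
    print("t",round(o["time_s"],2),"tcp",(o["eef_pos"]*1000).round(1),"toolshift mm",(R.T@(np.array(dst)-o["eef_pos"])*1000).round(1))
E
python3 - <<'E'
from h import *
c=ctrl.camera("top")
for n,pts,z in(("tL",[(322,87),(377,192),(270,246),(215,138)],.016),("tile",[(48,123),(146,132),(134,231),(35,222)],.006),("tM",[(229,287),(258,380),(165,409),(137,318)],.016),("tS",[(531,300),(604,296),(609,369),(537,376)],.016)):
    p=np.array([hit(c,150+(u+.5)/2.9-.5,130+(v+.5)/2.9-.5,z) for u,v in pts])*1000
    print(n,p.mean(0).round(1),np.linalg.norm(p-np.roll(p,1,0),axis=1).round(0))
    W=np.load("top0.npz")["W"].reshape(-1,3);S=np.load("scene0.npz")["W"].reshape(-1,3)
    for C in(W,S):
        q=C[(np.linalg.norm(C[:,:2]*1000-p.mean(0),axis=1)<dict(tL=95,tile=75,tM=75,tS=55)[n])&(abs(C[:,2]-.016)<.004 if n!="tile" else C[:,2]>.003)]
        print("   ",[np.round(v,1) for v in cv2.minAreaRect((q[:,:2]*1000).astype(np.float32))])
move([.618,.110,.25])
E
```

```text
tL [623.  114.9] [121. 123. 122. 125.]
    [array([623.2, 116.3]), array([126.9, 126.7]), np.float64(28.7)]
    [array([622.9, 116.2]), array([131.8, 129.6]), np.float64(28.1)]
tile [607.  326.5] [103. 102. 103. 102.]
    [array([607.1, 324.8]), array([137.8, 143.8]), np.float64(82.2)]
    [array([604. , 324.3]), array([130.1, 138.6]), np.float64(9.3)]
tM [434.4 207.2] [98. 98. 97. 96.]
    [array([435.8, 208.6]), array([ 99.2, 100. ]), np.float64(20.2)]
    [array([435.9, 207.5]), array([101.2, 103. ]), np.float64(20.1)]
tS [ 458.2 -167.4] [76. 74. 73. 73.]
    [array([ 458.4, -168.8]), array([71.4, 72.4]), np.float64(7.9)]
    [array([ 459.4, -170.5]), array([72. , 72.3]), np.float64(6.3)]
t 0.15 tcp [245.1 519.7 252.6] toolshift mm [-512.1 -211.4    2.7]
```

Request:
{"method": "servo_tool", "body": {
  "commands": [
    [[-20,-8,0],0,85],
    [[-40,-16,0],0,85],
    [[-40,-16,0],0,85],
    [[-40,-16,0],0,85],
    [[-40,-16,0],0,85],
    [[-40,-17,0],0,85],
    [[-40,-17,0],0,85],
    [[-40,-17,0],0,85],
    [[-40,-17,0],0,85],
    [[-40,-17,0],0,85],
    [[-40,-17,0],0,85],
    [[-40,-17,0],0,85],
    [[-32,-12,0],0,85],
    [[-20,-8,0],0,85],
    [[0,0,0],0,85],
    [[0,0,0],0,85]
  ]
}}

```text
time_s: 2.15
eef_pos: [0.6176, 0.1118, 0.253]
eef_rot: [-0.001, 0.218, 0.976, 0.0]
wrist_force: [0.4, 0.4, -0.6]
opening: 0.997
grasp_force: 0.0
```

```bash
python3 - <<'E'
from h import *
move([.618,.110,.051])
c=ctrl.camera("scene"); save("s1.png",c["color"])
E
```

```text
t 2.15 tcp [617.6 111.8 253. ] toolshift mm [ -1.4  -1.4 202. ]
```

View pics/s1.png

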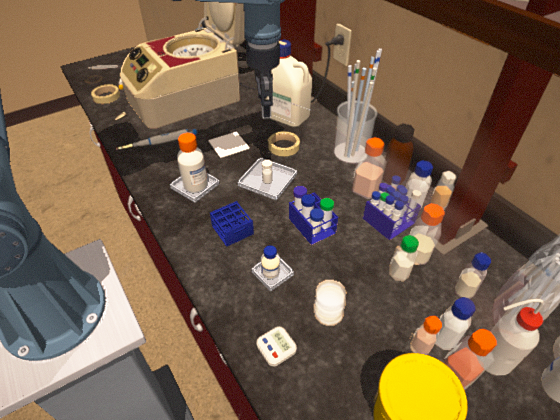

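The gripper at (267,110) hangs directly above the vial at (267,170). I'll descend and grip.

Request:
{"method": "servo_tool", "body": {
  "commands": [
    [[0,-1,20],0,85],
    [[-1,-1,35],0,85],
    [[0,0,35],0,85],
    [[0,0,35],0,85],
    [[0,0,30],0,85],
    [[0,0,20],0,85],
    [[0,0,15],0,85],
    [[0,0,12],0,85],
    [[0,0,0],0,85],
    [[0,0,0],0,55],
    [[0,0,0],0,45],
    [[0,0,0],0,38],
    [[0,0,0],0,33],
    [[0,0,0],0,29],
    [[0,0,0],0,25],
    [[0,0,0],0,20],
    [[0,0,0],0,20],
    [[0,0,0],0,20],
    [[0,0,0],0,20]
  ]
}}

```text
time_s: 4.58
eef_pos: [0.6186, 0.1086, 0.0516]
eef_rot: [0.0, 0.219, 0.976, 0.0]
wrist_force: [-1.4, -1.0, 3.8]
opening: 0.306
grasp_force: 59.2
```

```bash
python3 - <<'E'
from h import *
move([.607,.326,.150])
E
```

```text
t 4.58 tcp [618.6 108.6  51.6] toolshift mm [103.2 191.7 -98.4]
```

Request:
{"method": "servo_tool", "body": {
  "commands": [
    [[0,0,-10],0,20],
    [[0,0,-22],0,20],
    [[0,0,-30],0,20],
    [[10,18,-24],0,20],
    [[18,34,-12],0,20],
    [[19,36,0],0,20],
    [[19,36,0],0,20],
    [[17,32,0],0,20],
    [[12,21,0],0,20],
    [[8,15,0],0,20],
    [[0,0,0],0,20],
    [[0,0,0],0,20]
  ]
}}

```text
time_s: 6.08
eef_pos: [0.6074, 0.3251, 0.1491]
eef_rot: [-0.0, 0.219, 0.976, -0.0]
wrist_force: [-0.1, 0.6, -0.1]
opening: 0.318
grasp_force: 58.9
```

```bash
python3 - <<'E'
from h import *
move([.607,.326,.0555])
o=ctrl.get_obs(); print(o["grasp_force"],o["opening"])
c=ctrl.camera("scene"); save("s2.png",cv2.resize(c["color"][80:280,150:380],None,fx=2.5,fy=2.5))
E
```

```text
t 6.08 tcp [607.4 325.1 149.1] toolshift mm [ 0.7  0.7 93.6]
58.91665234339598 0.3178453973166529
```

View pics/s2.png

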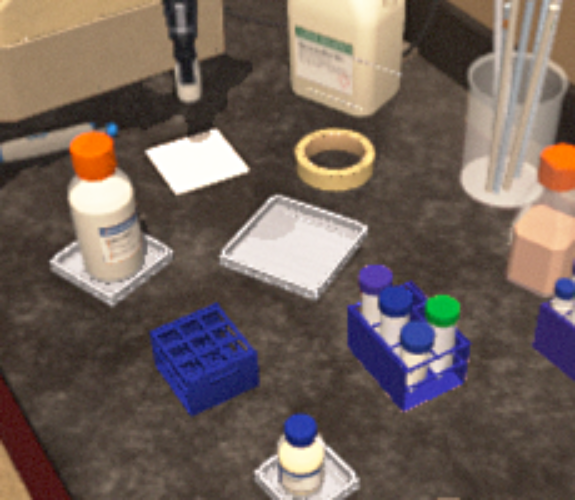

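The vial hangs upright in the jaws at crop (188,85), and the large tray at (295,245) is empty. I'll lower it slowly onto the tile.

Request:
{"method": "servo_tool", "body": {
  "commands": [
    [[0,0,15],0,20],
    [[0,0,25],0,20],
    [[0,0,25],0,20],
    [[0,0,15],0,20],
    [[0,0,6],0,20],
    [[0,0,3],0,20],
    [[0,0,2],0,20],
    [[0,0,1],0,20],
    [[0,0,1],0,20],
    [[0,0,0],0,20],
    [[0,0,0],0,20]
  ]
}}

```text
time_s: 7.5
eef_pos: [0.6072, 0.3262, 0.0564]
eef_rot: [0.0, 0.219, 0.976, 0.0]
wrist_force: [-0.6, 0.4, -0.5]
opening: 0.31
grasp_force: 58.9
```

Request:
{"method": "servo_tool", "body": {
  "commands": [
    [[0,0,1],0,20],
    [[0,0,0],0,20],
    [[0,0,1],0,20],
    [[0,0,0],0,20]
  ]
}}

```text
time_s: 8.0
eef_pos: [0.6073, 0.3262, 0.0546]
eef_rot: [0.0, 0.219, 0.976, 0.0]
wrist_force: [-0.8, -0.9, 2.1]
opening: 0.308
grasp_force: 59.1
```

Request:
{"method": "servo_tool", "body": {
  "commands": [
    [[0,0,0],0,27],
    [[0,0,0],0,30],
    [[0,0,0],0,34],
    [[0,0,0],0,42],
    [[0,0,0],0,55],
    [[0,0,0],0,70],
    [[0,0,0],0,85],
    [[0,0,0],0,85],
    [[0,0,-10],0,85],
    [[0,0,-25],0,85],
    [[0,0,-40],0,85],
    [[0,0,-50],0,85],
    [[0,0,-45],0,85],
    [[0,0,-25],0,85],
    [[0,0,0],0,85]
  ]
}}

```text
time_s: 9.88
eef_pos: [0.6086, 0.3267, 0.2532]
eef_rot: [0.003, 0.219, 0.976, 0.002]
wrist_force: [0.4, -0.0, -0.3]
opening: 0.994
grasp_force: 0.0
```

```bash
cat >> h.py <<'E'
def caps():
    Ws={n:cloud(ctrl.camera(n)).reshape(-1,3) for n in("top","scene")}; return Ws
def cap(Ws,g,zlo,zhi,r=.03):
    for n,W in Ws.items():
        q=W[(np.linalg.norm(W[:,:2]-g,axis=1)<r)&(W[:,2]>zlo)&(W[:,2]<zhi)]
        if len(q)>8: c,rad=cv2.minEnclosingCircle((q[:,:2]*1000).astype(np.float32)); print(n,np.round(c,1),round(rad,1),"z",q[:,2].max().round(3),np.median(q[:,2]).round(3),len(q))
E
python3 - <<'E'
from h import *
W=caps(); print("small");cap(W,(.607,.326),.06,.085); print("large");cap(W,(.437,.203),.16,.18)
move([.437,.203,.25])
E
```

```text
small
top [603.7 327.4] 13.8 z 0.077 0.071 29
scene [606.2 325.1] 15.5 z 0.077 0.073 68
large
top [436.3 204.5] 21.8 z 0.175 0.169 221
scene [436.8 202.4] 22.9 z 0.175 0.171 187
t 9.97 tcp [606.8 326.  248.6] toolshift mm [ 101.  -183.7   -1.2]
```

The vial stands on the tile. Next is the large bottle.

Request:
{"method": "servo_tool", "body": {
  "commands": [
    [[8,-15,0],0,85],
    [[17,-30,0],0,85],
    [[19,-35,0],0,85],
    [[19,-35,0],0,85],
    [[17,-32,0],0,85],
    [[13,-23,0],0,85],
    [[8,-13,0],0,85],
    [[0,0,0],0,85],
    [[0,0,0],0,85]
  ]
}}

```text
time_s: 11.1
eef_pos: [0.4383, 0.204, 0.2491]
eef_rot: [0.0, 0.219, 0.976, 0.0]
wrist_force: [0.1, 0.0, -0.3]
opening: 0.994
grasp_force: 0.0
```

```bash
python3 - <<'E'
from h import *
move([.4367,.2035,.162])
E
```

```text
t 11.1 tcp [438.3 204.  249.1] toolshift mm [ 1.3 -1.2 87.1]
```

Request:
{"method": "servo_tool", "body": {
  "commands": [
    [[1,-1,15],0,85],
    [[0,0,25],0,85],
    [[0,0,22],0,85],
    [[0,0,15],0,85],
    [[0,0,10],0,85],
    [[0,0,0],0,75],
    [[0,0,0],0,65],
    [[0,0,0],0,58],
    [[0,0,0],0,53],
    [[0,0,0],0,49],
    [[0,0,0],0,46],
    [[0,0,0],0,43],
    [[0,0,0],0,40],
    [[0,0,0],0,35],
    [[0,0,0],0,35],
    [[0,0,0],0,35],
    [[0,0,0],0,35]
  ]
}}

```text
time_s: 13.22
eef_pos: [0.4372, 0.2034, 0.1632]
eef_rot: [0.001, 0.219, 0.976, 0.0]
wrist_force: [0.6, 0.6, 5.9]
opening: 0.498
grasp_force: 58.3
```

```bash
python3 - <<'E'
from h import *
c=ctrl.camera("scene"); save("s3.png",cv2.resize(c["color"][90:240,110:340],None,fx=3,fy=3))
W=cloud(c).reshape(-1,3)
move([.623,.116,.235])
E
```

```text
t 13.28 tcp [437.2 203.4 163.2] toolshift mm [-205.4    0.3  -71.5]
```

View pics/s3.png

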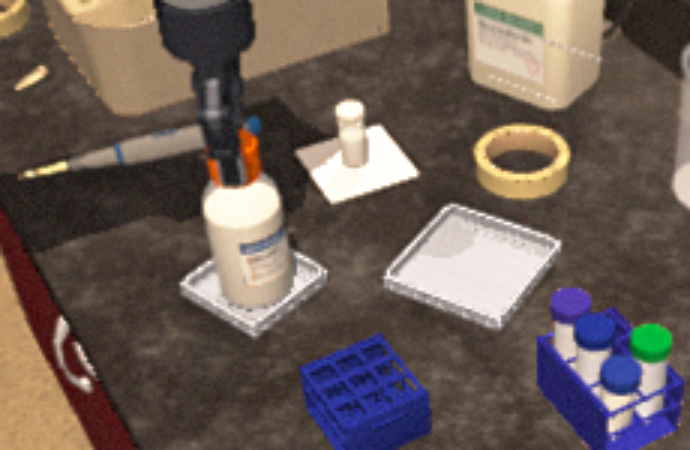

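The cap is gripped at (235,160), the vial stands on the tile at (350,135), and the large tray is clear. I'll lift and carry slowly.

Request:
{"method": "servo_tool", "body": {
  "commands": [
    [[0,0,-5],0,35],
    [[0,0,-12],0,35],
    [[0,0,-18],0,35],
    [[0,0,-18],0,35],
    [[0,0,-13],0,35],
    [[0,0,-6],0,35],
    [[-6,0,0],0,35],
    [[-13,0,0],0,35],
    [[-20,0,0],0,35],
    [[-25,0,0],0,35],
    [[-25,0,0],0,35],
    [[-25,0,0],0,35],
    [[-25,0,0],0,35],
    [[-24,0,0],0,35],
    [[-19,0,0],0,35],
    [[-13,0,0],0,35],
    [[-7,0,0],0,35],
    [[-3,0,0],0,35],
    [[0,0,0],0,35],
    [[0,0,0],0,35]
  ]
}}

```text
time_s: 15.78
eef_pos: [0.6215, 0.1161, 0.2344]
eef_rot: [-0.0, 0.218, 0.976, 0.0]
wrist_force: [0.4, -0.5, -4.3]
opening: 0.495
grasp_force: 58.6
```

```bash
python3 - <<'E'
from h import *
move([.623,.116,.1635])
o=ctrl.get_obs(); print(o["grasp_force"],o["opening"])
c=ctrl.camera("scene"); save("s4.png",cv2.resize(c["color"][60:240,150:380],None,fx=3,fy=3))
W=cloud(c).reshape(-1,3)
for z in np.arange(.06,.22,.02):
    q=W[(np.linalg.norm(W[:,:2]-[.623,.116],axis=1)<.05)&(abs(W[:,2]-z)<.005)]
    if len(q): print(z.round(2),(np.median(q,0)*1000).round(1),len(q))
E
```

```text
t 15.78 tcp [621.5 116.1 234.4] toolshift mm [-1.4  0.5 70.9]
58.644976440300525 0.49533360310116725
0.08 [606.3  88.5  81.5] 53
0.1 [603.5  89.5 100. ] 71
0.12 [601.7  88.5 120.1] 72
0.14 [603.9  86.9 139.8] 79
0.16 [603.1  88.9 159.7] 87
0.18 [606.3  89.4 180.1] 103
0.2 [608.3  99.3 199.2] 108
```

View pics/s4.png

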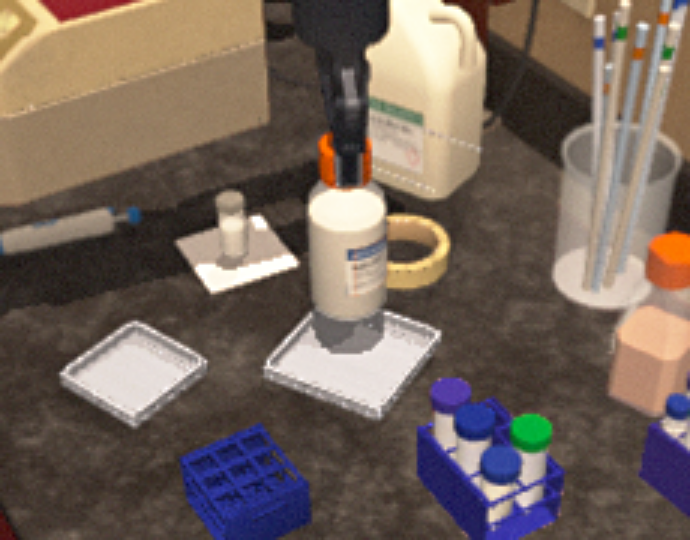

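The large bottle hangs upright at (347,250), over the large tray. I'll lower it.

Request:
{"method": "servo_tool", "body": {
  "commands": [
    [[-1,0,6],0,35],
    [[-1,0,12],0,35],
    [[0,0,16],0,35],
    [[0,0,14],0,35],
    [[0,0,9],0,35],
    [[0,0,5],0,35],
    [[0,0,3],0,35],
    [[0,0,2],0,35],
    [[0,0,1],0,35],
    [[0,0,1],0,35],
    [[0,0,0],0,35],
    [[0,0,0],0,35]
  ]
}}

```text
time_s: 17.32
eef_pos: [0.6237, 0.1149, 0.1654]
eef_rot: [0.0, 0.219, 0.976, 0.0]
wrist_force: [0.6, 0.2, -3.8]
opening: 0.491
grasp_force: 58.6
```

Request:
{"method": "servo_tool", "body": {
  "commands": [
    [[0,0,1],0,35],
    [[0,0,0],0,35],
    [[0,0,1],0,35],
    [[0,0,0],0,35],
    [[0,0,0],0,35]
  ]
}}

```text
time_s: 17.95
eef_pos: [0.6237, 0.1149, 0.1634]
eef_rot: [0.0, 0.219, 0.976, 0.0]
wrist_force: [-0.2, 0.1, -3.1]
opening: 0.494
grasp_force: 58.8
```

Request:
{"method": "servo_tool", "body": {
  "commands": [
    [[0,0,0.7],0,35],
    [[0,0,0],0,35],
    [[0,0,0],0,35]
  ]
}}

```text
time_s: 18.32
eef_pos: [0.6241, 0.1149, 0.1633]
eef_rot: [0.001, 0.219, 0.976, 0.0]
wrist_force: [0.7, -0.9, 2.1]
opening: 0.495
grasp_force: 59.6
```

Request:
{"method": "servo_tool", "body": {
  "commands": [
    [[0,0,0],0,43],
    [[0,0,0],0,46],
    [[0,0,0],0,50],
    [[0,0,0],0,58],
    [[0,0,0],0,68],
    [[0,0,0],0,80],
    [[0,0,0],0,85],
    [[0,0,0],0,85],
    [[0,0,-10],0,85],
    [[0,0,-20],0,85],
    [[0,0,-30],0,85],
    [[0,0,-25],0,85],
    [[0,0,-10],0,85],
    [[0,0,0],0,85]
  ]
}}

```text
time_s: 20.08
eef_pos: [0.6241, 0.1149, 0.2589]
eef_rot: [0.001, 0.219, 0.976, 0.0]
wrist_force: [0.2, 0.7, 0.4]
opening: 0.998
grasp_force: 0.0
```

```bash
python3 - <<'E'
from h import *
W=caps(); cap(W,(.624,.115),.16,.18); print("med");cap(W,(.456,-.167),.075,.1)
move([.456,-.167,.25])
E
```

```text
top [612.8 127.2] 10.5 z 0.173 0.169 35
scene [622.6 114.1] 22.1 z 0.175 0.171 177
med
top [ 455.1 -166.3] 14.2 z 0.093 0.085 86
scene [ 455.1 -168.1] 15.2 z 0.091 0.087 143
t 20.18 tcp [623.1 114.9 256.7] toolshift mm [  30.9 -326.3    7. ]
```

Request:
{"method": "servo_tool", "body": {
  "commands": [
    [[2,-16,0],0,85],
    [[3,-32,0],0,85],
    [[4,-40,0],0,85],
    [[4,-42,0],0,85],
    [[4,-42,0],0,85],
    [[4,-42,0],0,85],
    [[4,-42,0],0,85],
    [[3,-35,0],0,85],
    [[2,-22,3],0,85],
    [[1,-13,3],0,85],
    [[0,0,0],0,85],
    [[0,0,0],0,85]
  ]
}}

```text
time_s: 21.68
eef_pos: [0.4566, -0.1662, 0.2515]
eef_rot: [-0.0, 0.218, 0.976, 0.0]
wrist_force: [-0.0, 0.6, -0.1]
opening: 0.996
grasp_force: 0.0
```

```bash
python3 - <<'E'
from h import *
move([.4555,-.167,.051])
E
```

```text
t 21.68 tcp [ 456.6 -166.2  251.5] toolshift mm [  0.6  -1.2 200.5]
```

Request:
{"method": "servo_tool", "body": {
  "commands": [
    [[1,-1,20],0,85],
    [[0,0,35],0,85],
    [[0,0,35],0,85],
    [[0,0,35],0,85],
    [[0,0,30],0,85],
    [[0,0,20],0,85],
    [[0,0,15],0,85],
    [[0,0,10],0,85],
    [[0,0,0],0,85],
    [[0,0,0],0,65],
    [[0,0,0],0,56],
    [[0,0,0],0,50],
    [[0,0,0],0,46],
    [[0,0,0],0,42],
    [[0,0,0],0,38],
    [[0,0,0],0,34],
    [[0,0,0],0,34],
    [[0,0,0],0,34],
    [[0,0,0],0,34]
  ]
}}

```text
time_s: 24.05
eef_pos: [0.4554, -0.1673, 0.0522]
eef_rot: [0.0, 0.219, 0.976, -0.0]
wrist_force: [-1.7, 1.2, 6.5]
opening: 0.485
grasp_force: 60.9
```

```bash
python3 - <<'E'
from h import *
move([.4355,.208,.191])
E
```

```text
t 24.05 tcp [ 455.4 -167.3   52.2] toolshift mm [ 178.1  330.9 -138.9]
```

Request:
{"method": "servo_tool", "body": {
  "commands": [
    [[0,0,-8],0,34],
    [[0,0,-20],0,34],
    [[0,0,-32],0,34],
    [[0,0,-35],0,34],
    [[0,0,-28],0,34],
    [[5,10,-16],0,34],
    [[13,24,0],0,34],
    [[19,35,0],0,34],
    [[19,36,0],0,34],
    [[19,36,0],0,34],
    [[19,36,0],0,34],
    [[19,36,0],0,34],
    [[19,36,0],0,34],
    [[18,32,0],0,34],
    [[14,25,0],0,34],
    [[9,16,0],0,34],
    [[5,9,0],0,34],
    [[0,0,0],0,34],
    [[0,0,0],0,34]
  ]
}}

```text
time_s: 26.42
eef_pos: [0.4353, 0.2077, 0.1904]
eef_rot: [-0.0, 0.219, 0.976, -0.0]
wrist_force: [-0.2, 0.8, -1.3]
opening: 0.481
grasp_force: 60.9
```

```bash
python3 - <<'E'
from h import *
move([.4355,.208,.0535])
c=ctrl.camera("scene"); save("s5.png",cv2.resize(c["color"][60:290,110:370],None,fx=2.6,fy=2.6))
E
```

```text
t 26.43 tcp [435.3 207.7 190.4] toolshift mm [-1.000e-01  5.000e-01  1.369e+02]
```

View pics/s5.png

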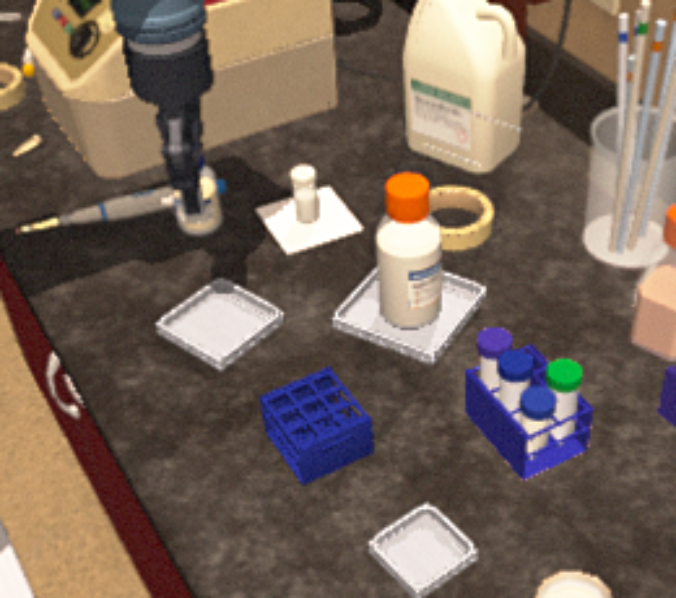

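The large bottle stands centred in its tray at (410,260). The medium bottle hangs upright at (198,205), above its empty tray. I'll lower it.

Request:
{"method": "servo_tool", "body": {
  "commands": [
    [[0,0,10],0,34],
    [[0,0,25],0,34],
    [[0,0,32],0,34],
    [[0,0,30],0,34],
    [[0,0,20],0,34],
    [[0,0,10],0,34],
    [[0,0,5],0,34],
    [[0,0,3],0,34],
    [[0,0,1],0,34],
    [[0,0,0],0,34],
    [[0,0,0],0,34]
  ]
}}

```text
time_s: 27.85
eef_pos: [0.4357, 0.2082, 0.055]
eef_rot: [0.0, 0.219, 0.976, 0.0]
wrist_force: [-0.8, 0.1, -0.6]
opening: 0.487
grasp_force: 60.9
```

Request:
{"method": "servo_tool", "body": {
  "commands": [
    [[0,0,1],0,34],
    [[0,0,0],0,34],
    [[0,0,1],0,34],
    [[0,0,0],0,34],
    [[0,0,0],0,34]
  ]
}}

```text
time_s: 28.48
eef_pos: [0.4354, 0.2081, 0.0526]
eef_rot: [-0.0, 0.219, 0.976, -0.0]
wrist_force: [-0.4, -0.2, -0.7]
opening: 0.489
grasp_force: 60.9
```

Request:
{"method": "servo_tool", "body": {
  "commands": [
    [[0,0,0.7],0,34],
    [[0,0,0],0,34],
    [[0,0,0],0,34]
  ]
}}

```text
time_s: 28.85
eef_pos: [0.4355, 0.2082, 0.0522]
eef_rot: [0.0, 0.219, 0.976, -0.0]
wrist_force: [-2.7, -0.2, 4.8]
opening: 0.485
grasp_force: 61.5
```

Contact. I'll release and go up.

Request:
{"method": "servo_tool", "body": {
  "commands": [
    [[0,0,0],0,42],
    [[0,0,0],0,45],
    [[0,0,0],0,49],
    [[0,0,0],0,57],
    [[0,0,0],0,68],
    [[0,0,0],0,80],
    [[0,0,0],0,85],
    [[0,0,0],0,85],
    [[0,0,-10],0,85],
    [[0,0,-25],0,85],
    [[0,0,-40],0,85],
    [[0,0,-50],0,85],
    [[0,0,-45],0,85],
    [[0,0,-25],0,85],
    [[0,0,-5],0,85],
    [[0,0,0],0,85]
  ]
}}

```text
time_s: 30.85
eef_pos: [0.4351, 0.2081, 0.2515]
eef_rot: [-0.0, 0.219, 0.976, -0.0]
wrist_force: [-0.2, -0.7, 0.2]
opening: 0.997
grasp_force: 0.0
```

```bash
python3 - <<'E'
from h import *
W=caps(); print("med");cap(W,(.4355,.208),.075,.1);print("small");cap(W,(.606,.326),.064,.085);print("large");cap(W,(.623,.115),.16,.18)
move([.606,.326,.25])
E
```

```text
med
top [436.1 206.5] 13.4 z 0.091 0.086 30
scene [436.9 207.3] 16.1 z 0.091 0.087 89
small
top [607.8 327.2] 15.6 z 0.079 0.072 85
scene [606.8 325.3] 14.8 z 0.078 0.074 58
large
top [623.3 115.8] 22.1 z 0.176 0.169 217
scene [624.4 114.3] 23.1 z 0.174 0.171 177
t 30.95 tcp [434.6 207.9 250.4] toolshift mm [-1.046e+02  1.799e+02 -1.000e-01]
```

All three stand where intended. Now I'll pick up the vial.

Request:
{"method": "servo_tool", "body": {
  "commands": [
    [[-8,14,0],0,85],
    [[-17,29,0],0,85],
    [[-20,34,0],0,85],
    [[-20,34,0],0,85],
    [[-18,32,0],0,85],
    [[-14,24,0],0,85],
    [[-8,13,0],0,85],
    [[0,0,0],0,85],
    [[0,0,0],0,85]
  ]
}}

```text
time_s: 32.08
eef_pos: [0.6063, 0.3257, 0.2505]
eef_rot: [-0.001, 0.219, 0.976, -0.001]
wrist_force: [-0.9, 0.2, -0.7]
opening: 0.995
grasp_force: 0.0
```

```bash
python3 - <<'E'
from h import *
move([.607,.326,.054])
E
```

```text
t 32.08 tcp [606.3 325.7 250.5] toolshift mm [ -0.8   0.9 196.5]
```

Request:
{"method": "servo_tool", "body": {
  "commands": [
    [[0,0,20],0,85],
    [[0,0,35],0,85],
    [[0,0,35],0,85],
    [[0,0,35],0,85],
    [[0,0,30],0,85],
    [[0,0,20],0,85],
    [[0,0,13],0,85],
    [[0,0,8],0,85],
    [[0,0,0],0,85],
    [[0,0,0],0,55],
    [[0,0,0],0,45],
    [[0,0,0],0,38],
    [[0,0,0],0,33],
    [[0,0,0],0,29],
    [[0,0,0],0,25],
    [[0,0,0],0,20],
    [[0,0,0],0,20],
    [[0,0,0],0,20],
    [[0,0,0],0,20]
  ]
}}

```text
time_s: 34.45
eef_pos: [0.6074, 0.3262, 0.0561]
eef_rot: [0.0, 0.219, 0.976, 0.0]
wrist_force: [-0.8, -0.2, 2.4]
opening: 0.311
grasp_force: 59.2
```

Request:
{"method": "servo_tool", "body": {
  "commands": [
    [[0,0,-8],0,20],
    [[0,0,-20],0,20],
    [[0,0,-32],0,20],
    [[0,0,-40],0,20],
    [[0,0,-40],0,20],
    [[0,0,-32],0,20],
    [[0,0,-18],0,20],
    [[0,0,-10],0,20],
    [[0,0,0],0,20]
  ]
}}

```text
time_s: 35.58
eef_pos: [0.6071, 0.3261, 0.2559]
eef_rot: [0.0, 0.219, 0.976, 0.0]
wrist_force: [0.0, -0.6, 0.2]
opening: 0.313
grasp_force: 58.9
```

```bash
python3 - <<'E'
from h import *
move([.4585,-.169,.25])
E
```

```text
t 35.58 tcp [607.1 326.1 255.9] toolshift mm [ -76.8 -511.2    5.9]
```

Request:
{"method": "servo_tool", "body": {
  "commands": [
    [[-2,-15,0],0,20],
    [[-5,-30,0],0,20],
    [[-6,-42,0],0,20],
    [[-7,-46,0],0,20],
    [[-7,-46,0],0,20],
    [[-7,-46,0],0,20],
    [[-7,-46,0],0,20],
    [[-7,-46,0],0,20],
    [[-7,-46,0],0,20],
    [[-6,-42,0],0,20],
    [[-5,-38,0],0,20],
    [[-5,-30,0],0,20],
    [[-3,-20,0],0,20],
    [[-2,-12,0],0,20],
    [[-1,-6,0],0,20],
    [[0,0,0],0,20],
    [[0,0,0],0,20]
  ]
}}

```text
time_s: 37.7
eef_pos: [0.4589, -0.1683, 0.2558]
eef_rot: [-0.0, 0.218, 0.976, 0.0]
wrist_force: [0.6, -0.7, -0.4]
opening: 0.306
grasp_force: 59.0
```

```bash
python3 - <<'E'
from h import *
move([.4585,-.169,.054])
c=ctrl.camera("scene"); save("s6.png",cv2.resize(c["color"][100:330,150:380],None,fx=2.6,fy=2.6))
E
```

```text
t 37.7 tcp [ 458.9 -168.3  255.8] toolshift mm [  0.   -0.9 201.8]
```

View pics/s6.png

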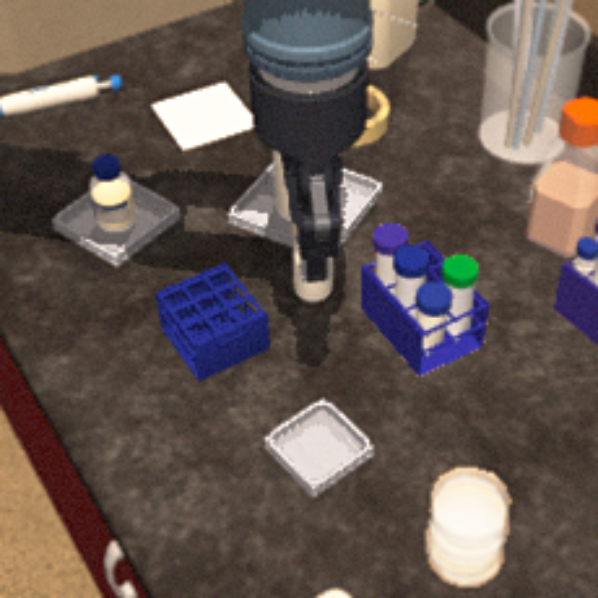

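The vial hangs upright at (313,275), above the small tray at (320,445). The medium bottle is in its tray at (112,195).

Request:
{"method": "servo_tool", "body": {
  "commands": [
    [[0,-1,12],0,20],
    [[0,0,28],0,20],
    [[0,0,40],0,20],
    [[0,0,40],0,20],
    [[0,0,35],0,20],
    [[0,0,22],0,20],
    [[0,0,12],0,20],
    [[0,0,6],0,20],
    [[0,0,4],0,20],
    [[0,0,2],0,20],
    [[0,0,0],0,20],
    [[0,0,0],0,20]
  ]
}}

```text
time_s: 39.25
eef_pos: [0.4586, -0.17, 0.0553]
eef_rot: [0.0, 0.219, 0.976, -0.0]
wrist_force: [0.3, 0.1, -0.6]
opening: 0.31
grasp_force: 59.0
```

Request:
{"method": "servo_tool", "body": {
  "commands": [
    [[0,0,0.7],0,20],
    [[0,0,0],0,20],
    [[0,0,0],0,20]
  ]
}}

```text
time_s: 39.62
eef_pos: [0.4584, -0.1698, 0.0542]
eef_rot: [0.0, 0.219, 0.976, -0.0]
wrist_force: [-0.2, -0.4, -0.9]
opening: 0.31
grasp_force: 59.0
```

Request:
{"method": "servo_tool", "body": {
  "commands": [
    [[0,0,0.7],0,20],
    [[0,0,0],0,20],
    [[0,0,0],0,20]
  ]
}}

```text
time_s: 40.0
eef_pos: [0.4583, -0.1698, 0.0535]
eef_rot: [-0.0, 0.219, 0.976, 0.0]
wrist_force: [-0.1, -0.6, 0.5]
opening: 0.309
grasp_force: 59.0
```

Request:
{"method": "servo_tool", "body": {
  "commands": [
    [[0,0,0.6],0,20],
    [[0,0,0],0,20],
    [[0,0,0],0,20]
  ]
}}

```text
time_s: 40.38
eef_pos: [0.4584, -0.1698, 0.0531]
eef_rot: [0.0, 0.219, 0.976, -0.0]
wrist_force: [-0.8, 0.6, 3.3]
opening: 0.311
grasp_force: 59.3
```

Contact. I'll release, rise and move clear.

Request:
{"method": "servo_tool", "body": {
  "commands": [
    [[0,0,0],0,27],
    [[0,0,0],0,30],
    [[0,0,0],0,34],
    [[0,0,0],0,42],
    [[0,0,0],0,55],
    [[0,0,0],0,70],
    [[0,0,0],0,85],
    [[0,0,0],0,85],
    [[0,0,-10],0,85],
    [[0,0,-25],0,85],
    [[0,0,-40],0,85],
    [[0,0,-50],0,85],
    [[0,0,-50],0,85],
    [[0,0,-35],0,85],
    [[0,0,-15],0,85],
    [[0,0,0],0,85],
    [[0,0,0],0,85]
  ]
}}

```text
time_s: 42.5
eef_pos: [0.4576, -0.1693, 0.2761]
eef_rot: [-0.001, 0.219, 0.976, 0.001]
wrist_force: [-1.0, 0.3, 0.2]
opening: 0.998
grasp_force: 0.0
```

```bash
python3 - <<'E'
from h import *
W=caps(); print("small");cap(W,(.4585,-.169),.06,.085);print("med");cap(W,(.4355,.208),.075,.1);print("large");cap(W,(.623,.115),.16,.18)
print("rack");cap(W,(.4465,0),.045,.06,.07);print("timer");cap(W,(.367,-.326),.011,.022,.055)
c=ctrl.camera("scene"); save("s7.png",c["color"])
E
```

```text
small
top [ 451.4 -166.6] 8.3 z 0.076 0.068 21
scene [ 457.6 -170. ] 14.5 z 0.074 0.071 136
med
top [436.1 208.6] 14.4 z 0.092 0.087 85
scene [435.9 205.2] 16.1 z 0.091 0.087 93
large
top [622.9 116.1] 21.8 z 0.176 0.169 212
rack
top [444.7   0.7] 55.4 z 0.056 0.048 299
scene [445.8  -0.8] 55.4 z 0.055 0.05 430
timer
top [ 366.2 -328.2] 38.6 z 0.022 0.015 239
scene [ 367.9 -329.8] 41.1 z 0.022 0.017 997
```

View pics/s7.png

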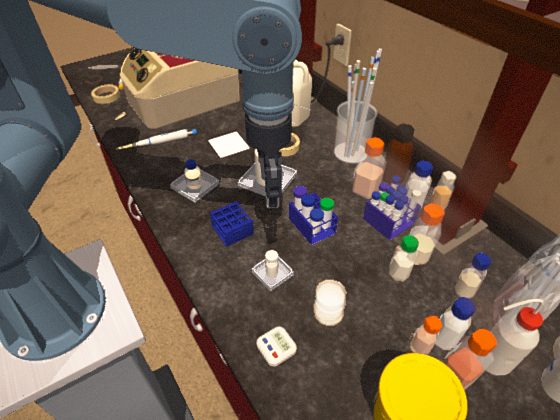

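All three bottles stand centred in their own trays: the vial at (272,265), the medium at (193,175), and the large one behind the gripper, confirmed by the top camera. The rack and timer are unmoved.

```bash
python3 -c "
from bench import ctrl
print(ctrl.hand_in())"
```

```text
the job is handed in; nothing more can be done
None
```

The job is handed in: the large, medium and small bottles each stand upright in the middle of their own trays, and the rack, timer and tape were not touched; it took about 43 s of robot time.

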